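# Serve the bottom souvenir tile from behind the ornaments

### The job

A customer wants a souvenir tile from the little dispenser, but three ornaments stand in front of it: first move the lighthouse, the snow globe and the bell aside onto the black rubber mat, all three standing upright. Then draw the bottom tile straight out of the dispenser so that the rest of the stack drops down level, and lay it flat in the middle of the wooden board, its long side along the board's long side. Last, put each ornament back upright on the very spot where that ornament stood at the start, without knocking any ornament over or shifting the mug or the jar.

Things in the scene. Friction and masses are not known exactly. Their poses are not given: they have to be found in the camera images.
- lighthouse: White glazed ceramic lighthouse ornament, about 0.16 kg, round about its own upright z axis, 92 mm tall. Foot disc 50 mm across and 8 mm high; above it a slightly tapered tower, 35 mm across at 10 mm height, 31 mm at 66 mm; gallery 38 mm across at 67 to 70 mm; lantern on top. Origin: centre of its underside. It starts on the counter at one of the three spots before the dispenser.
- globe: Snow globe ornament, about 0.18 kg, round about its upright z axis, 69 mm tall: dark wooden base disc 50 mm across and 18 mm high, above it a glass ball 54 mm across whose centre is 42 mm above the underside. Origin: centre of its underside. It starts at one of the three spots.
- bell: Brass hand bell, about 0.17 kg, round about its upright z axis, 86 mm tall: bell body 50 mm across at the foot, narrowing to 24 mm at 40 mm height, then a round dark wooden handle, 16 mm across from 46 to 78 mm height. Origin: centre of its underside. It starts at one of the three spots.
- tile: Bottom one of four equal loose tiles, 90 (x) by 50 (y) by 8 mm, 85 g, white with a blue panel. Origin: centre of its underside. Lies flat on the dispenser's floor, x along the dispenser's x; its -x end stands 32 mm out of the front slot in free air, underside 24 mm above the counter: pinch it there across its 50 mm width. Draw it 58 mm or more along the dispenser's -x to free it; slides easily.
- top_tile: The uppermost tile of the stack, same size and look; origin: centre of its underside. At the start its underside is 48 mm above the counter; when the bottom tile has been drawn out the three that remain drop by 8 mm and it lies level at 40 mm.
- dispenser: Fixed open-topped plywood dispenser, 104 (x) by 64 (y) by 68 mm tall. Origin: centre of its underside; front is -x, turned up to 0.2 rad. Floor at 24 mm, walls 5 mm, 2 mm play round the tiles; slot under the front wall 12 mm high. The ornaments stand, in any order, on the counter about 140 mm before its centre and at 80 mm before, 78 mm to either side (each within 6 mm).
- mat: Black rubber mat fixed flat on the counter, the side area: 270 mm (x) by 120 mm (y), 5 mm thick. Origin: centre of its underside. Lies to the left or the right of the dispenser.
- board: Plain wooden sales board fixed to the counter, 170 mm (x, its long side) by 130 mm (y), 8 mm thick, no rim. Origin: centre of its underside. Lies on the side opposite the mat.
- mug: Bystander: blue ceramic mug, 76 mm across, 90 mm tall, handle on its +y side; stands beyond and beside the dispenser. Origin: centre of its underside. Leave it alone.
- jar: Bystander: glass jar with a wooden cap, 72 mm across, 110 mm tall; stands beyond and beside the dispenser. Origin: centre of its underside. Leave it alone.
Things that resemble listed ones, but are neither listed nor needed, are in the scene too. What is shaped like the tile but green, pink or turquoise is not meant.

How it is judged:
By the outcome, as a careful person would: the job done as asked, in the order asked, and still so for the second after the job is handed in, with the robot touching nothing.
It also fails if it takes over 147 s, if anything falls off the work surface, if the arm or the gripper's body presses on something with over 40 N, if the wrist force passes 120 N, or if a joint passes its speed limit or range.

### The arm

A 7-joint arm with a two-finger parallel gripper is mounted at the origin on the work surface. World frame = base frame: x ahead of the robot, y to its left, z up, the work surface at z = 0. Lengths are in m, angles in rad, forces in N, time in s.
With the tool pointing down it reaches from about 0.4 to 0.925 m from the base axis. Payload 4.1 kg.
Tool frame: the origin (TCP) lies between the finger pads; the fingertips stand 25 mm ahead of it and the grasp point (between the pads) lies 6 mm ahead of it; z points along the fingers, y is the line along which they close (so a half turn about z gives the same grasp; the last joint's range is limited). The gripper opens to 85 mm and grips with 20 to 120 N. Pads are 22 mm wide; open, the fingers measure 114 mm over their backs; the gripper's body (76 mm by 85 mm) begins 54 mm behind the grasp point. The pads swing forward as they close: fully open they stand 13 mm farther back than shut.
Start: joints at [1.116, 0.398, 0.045, 1.537, -0.019, 1.207, -0.051], TCP at [0.226, -0.609, 0.256] pointing down, gripper open.
Joint ranges: [-2.82, 2.82], [-0.49, 2.23], [-1.37, 1.46], [0, 2.46], [-1.36, 4.5], [0.23, 2], [-2.94, 2.94]. Speed limits (rad/s): [2.57, 2.57, 3.14, 3.14, 3.14, 3.14, 3.14].

### API

Orientations are given as a rotation vector (axis times angle).
In Python, from plant import manip, optics, ticket gives the robot as it stands.
- The arm moves only by the tool apply_moves, never from a script. Its argument "motion" is a list of rows, each a list of 3 entries, a list of its own where there are three numbers: the shift along the world's x, y, z as a fraction of full scale, then the turn about the world's z as a fraction of full scale, then the finger opening in mm, from 0 to 85.4. A call has 1 to 12 rows; each row shifts and turns the commanded pose from where the row before left it; what a row does not reach is not made up. Full scale, the value 1, is 0.06 m for a shift and 4 degrees for a turn. A row lasts 1/8 s, in which the tool goes at most 62.5 mm and 10.7 degrees, less where a joint would pass 70% of its speed; a pose out of reach is approached as far as the arm can. A call with a number of a shift or a turn outside -1 to 1 is refused whole. A call with a gripper value outside its range is refused whole. The fingers move at their own pace and stop on an object; the grip force is fixed at half the most. Time passes only in rows, so rows that do not move let the fingers close. It gives the time, the measured TCP pose, the force, the opening and the grip force at its end, in the units of the state.
- manip.get_state(): the state, without advancing time (a new reading comes with each control period).
- optics.read_camera(name): name is "scene" or "top" or "wrist"; returns the picture (420x560x3 uint8, red, green, blue); there is no depth.
- optics.calibration(name): a dict with "mtx" (3x3 intrinsics, pixels), "R" (3x3) and "t" (3): a world point X has camera coordinates R X + t. Camera axes: x right, y down, z forward; pixel columns grow to the right and rows downward; lengths in m; the calibration is good to about 2 mm. A picture is of the moment at which its call begins: read the wrist's pose just before it. calibration takes no time and is no camera call; for the wrist camera it gives the pose at the moment of the call.
- ticket.finish_job(): hands the job in; it is judged then, once.
The state is a dict: "t": time; "qpos": joint angles; "joint_velocities": joint speeds; "tau": joint torques, N m; "position": TCP position; "tcp_rot": TCP orientation; "ft_force": force on the tool from outside, world axes, zero at the start; "wrist_torque": the same for the moment, N m; "width": finger opening in m; "gripper_force": force on a finger pad.
Only numpy, scipy, OpenCV 4.12 (cv2) and the standard library are available. Lean on these libraries where they do the work, as an engineer would, in place of code of your own. Each camera call takes 0.05 s, during which the arm holds its last target. There are 200 camera calls.

## Working session

There is one attempt and no reset: what is moved stays moved. The work goes in short steps, Python scripts to look and compute and a tool call to move; the robot and the scene stay as the last step left them, time stands still between calls to the robot, and variables do not carry over. Pictures are saved under pics/ and viewed, at most 14 in all, crops included, and the job is handed in when it is done.

Besides the shell and the picture viewer there is one more tool, called after "Emit:" as name([rows], argument=value, ...), one row to a line, values as JSON. apply_moves: Moves the arm, as the interface text tells. Its arguments: {"type":"object","properties":{"motion":{"type":"array"}},"required":["motion"]}

```bash
mkdir -p pics
cat > h.py <<'E'
from plant import manip, optics, ticket
import numpy as np, cv2
def snap(n,f):
    c=optics.calibration(n); im=optics.read_camera(n)
    cv2.imwrite('pics/'+f+'.png',cv2.cvtColor(im,cv2.COLOR_RGB2BGR)); np.savez('pics/'+f+'.npz',im=im,**{k:np.array(c[k]) for k in('mtx','R','t')})
    return im,c
def load(f):
    d=np.load('pics/'+f+'.npz'); return d['im'],d
def ray(c,u,v):
    R=np.array(c['R']);o=-R.T@np.array(c['t']);d=R.T@np.linalg.solve(np.array(c['mtx']),[u,v,1.]);return o,d
def pt(c,u,v,z):
    o,d=ray(c,u,v);return o+d*(z-o[2])/d[2]
def px(c,X):
    p=np.array(c['mtx'])@(np.array(c['R'])@np.array(X)+np.array(c['t']));return p[:2]/p[2]
E
python3 - <<'E'
from h import *
for n in('top','scene'):
    im,c=snap(n,n+'0'); R=np.array(c['R']);print(n,-R.T@np.array(c['t']),R[2])
s=manip.get_state();print(s['t'],s['position'],s['tcp_rot'],s['width'])
E
```

```text
top [0.43122133 0.00868208 1.04993384] [ 1.40791619e-01  3.22403907e-04 -9.90039199e-01]
scene [ 1.11233465 -0.50044027  0.52967657] [-0.61529197  0.58869522 -0.52426495]
0.1 [ 0.22629646 -0.60878716  0.25539093] [-3.09034372e+00 -5.55806652e-01  6.20512147e-04] 0.08506615152234355
```

View pics/top0.png

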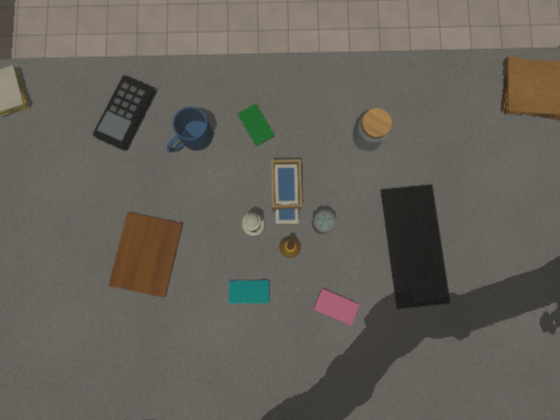

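View pics/scene0.png

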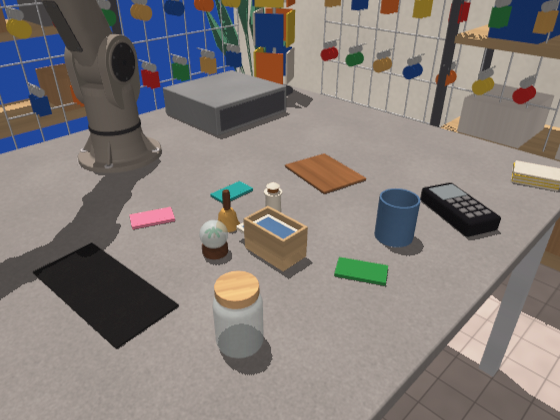

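The top view (+x up, +y left) shows the lighthouse at (253,225), bell at (290,246), globe at (324,221) and the dispenser at (287,185) with its protruding tile at (287,214). The board is at (146,254) and the mat at (415,246). The scene view confirms this. Next come coarse positions.

Run:
```python
from h import *
im,c=load('top0')
for n,u,v,z in [('lh',253,227,.008),('globe',324,221,.042),('bell',290,249,.01),('bellhandle',291,240,.078),('disp',287,184,.068),('tileend',287,223,.032),('mug',190,122,.09),('jar',377,119,.11)]:print(n,pt(c,u,v,z).round(4))
hsv=cv2.cvtColor(im,cv2.COLOR_RGB2HSV)
def quad(m,z,nm,roi):
    mm=np.zeros_like(m);x0,x1,y0,y1=roi;mm[y0:y1,x0:x1]=m[y0:y1,x0:x1]
    k=max(cv2.findContours(mm,0,2)[0],key=cv2.contourArea).reshape(-1,2)
    w=np.array([pt(c,u,v,z)[:2] for u,v in k],np.float32)
    print(nm,cv2.minAreaRect(w),cv2.boundingRect(k))
quad((hsv[...,2]<36).astype(np.uint8),.005,'mat',(375,455,178,312))
quad(((hsv[...,1]>110)&(hsv[...,0]<25)).astype(np.uint8),.008,'board',(100,190,200,305))
quad(((hsv[...,1]>70)&(hsv[...,0]<30)).astype(np.uint8),.068,'disp',(265,310,150,212))
```

```text
lh [0.5283 0.0649 0.008 ]
globe [ 0.5352 -0.0924  0.042 ]
bell [ 0.4771 -0.0174  0.01  ]
bellhandle [ 0.4928 -0.0182  0.078 ]
disp [ 0.6142 -0.0128  0.068 ]
tileend [ 0.5334 -0.0116  0.032 ]
mug [0.7498 0.193  0.09  ]
jar [ 0.7414 -0.2044  0.11  ]
mat ((0.4566524028778076, -0.2994338870048523), (0.21832622587680817, 0.11647097766399384), 4.730447292327881) (392, 207, 58, 101)
board ((0.4734416604042053, 0.3064032793045044), (0.12857605516910553, 0.1677631437778473), 76.79946899414062) (109, 212, 73, 85)
disp ((0.6143497824668884, -0.011292591691017151), (0.11149144172668457, 0.06455813348293304), 0.662203311920166) (271, 159, 31, 52)
```

Emit:
apply_moves([
  [[0.34,0.776,0.06],0,85],
  [[0.34,0.776,0.06],0,85],
  [[0.34,0.776,0.06],0,85],
  [[0.34,0.776,0.06],0,85],
  [[0.34,0.776,0.06],0,85],
  [[0.34,0.776,0.06],0,85],
  [[0.34,0.776,0.06],0,85],
  [[0.34,0.776,0.06],0,85],
  [[0.34,0.776,0.06],0,85],
  [[0.34,0.776,0.06],0,85],
  [[0.34,0.776,0.06],0,85],
  [[0.34,0.776,0.06],0,85],
])

```text
t: 1.6
position: [0.4714, -0.0491, 0.2994]
tcp_rot: [3.092, 0.556, -0.0]
ft_force: [0.8, -0.2, 0.1]
width: 0.085
gripper_force: 0.0
```

Run:
```python
from h import *
im,c=snap('wrist','w0'); R=np.array(c['R']);print(-R.T@np.array(c['t']),R[2])
s=manip.get_state();print(s['t'],s['position'],s['tcp_rot'],s['width'],s['ft_force'])
```

```text
[ 0.54899098 -0.02028967  0.41865144] [-0.30595734 -0.11240261 -0.94538657]
1.65 [ 0.47409571 -0.04087102  0.30027782] [-3.08457524 -0.5705995  -0.0069217 ] 0.08506723842707468 [3.07796899 6.3019535  1.18939661]
```

View pics/w0.png

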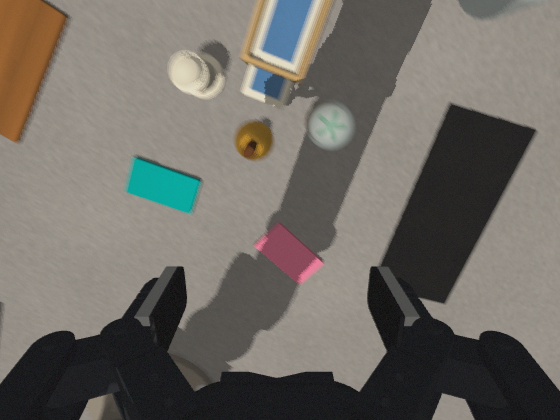

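The wrist view shows all three ornaments: lighthouse foot at (207,82), bell at (253,140), globe at (330,126). It also shows the tile and the mat. The arm was still settling, so I'll shift forward, settle and measure.

Emit:
apply_moves([
  [[0.7,0,0],0,85],
  [[0.7,0,0],0,85],
  [[0,0,0],0,85],
  [[0,0,0],0,85],
  [[0,0,0],0,85],
  [[0,0,0],0,85],
])

```text
t: 2.4
position: [0.5546, -0.0508, 0.2999]
tcp_rot: [3.091, 0.555, 0.0]
ft_force: [-0.1, -0.6, -0.1]
width: 0.0848
gripper_force: 0.0
```

Run:
```python
from h import *
im,c=snap('wrist','w1')
s=manip.get_state();print(s['t'],s['position'],s['tcp_rot'])
for X in [(.477,-.017,0),(.528,.065,0),(.535,-.092,0),(.614,-.012,.068)]: print(px(c,X))
for z,us in [(.005,[]),]: pass
im2=cv2.resize(im[0:330,90:490],None,fx=2,fy=2)[:600];cv2.imwrite('pics/w1c.png',im2[...,::-1][:, :800])
```

```text
2.45 [ 0.5547378  -0.05075388  0.2999095 ] [3.09135112e+00 5.55518892e-01 4.83486311e-04]
[234.21966717 201.96903391]
[186.13398896 146.20928612]
[300.63514885 182.14337701]
[262.02169854 105.03811116]
```

View pics/w1c.png

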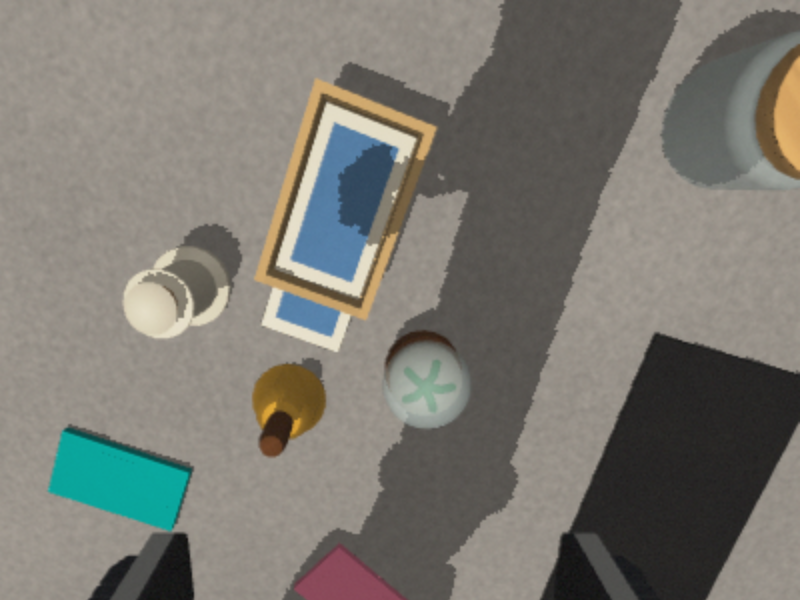

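Crop (2x, offset 90): bell foot centre ≈(290,400), handle top (272,446). Lighthouse foot ≈(191,287), gallery (158,303). Globe ball centre (427,379). Dispenser top corners (318,80), (437,127), (368,318), (256,280). Tile end corners (262,325), (339,351).

Run:
```python
from h import *
im,c=load('w1')
P=lambda u,v,z:pt(c,u/2+90-.25,v/2-.25,z).round(4)[:2]
print('bell',P(290,400,.004),P(272,446,.084)); print('lh',P(191,287,.006),P(158,303,.07)); print('globe',P(427,379,.042))
# foot outlines: fit by sampled edge points projected
hsv=cv2.cvtColor(im,cv2.COLOR_RGB2HSV)
m=((hsv[...,0]>8)&(hsv[...,0]<28)&(hsv[...,1]>140)).astype(np.uint8);m[:170]=0;m[240:]=0;m[:,:200]=0;m[:,270:]=0
k=max(cv2.findContours(m,0,2)[0],key=cv2.contourArea).reshape(-1,2)
k=k[k[:,1]<205];w=np.array([pt(c,u,v,.004)[:2] for u,v in k],np.float32)
A=np.c_[2*w,np.ones(len(w))];s=np.linalg.lstsq(A,(w**2).sum(1),rcond=None)[0];print('bell circ',s[:2],np.sqrt(s[2]+s[:2]@s[:2]))
D=[P(*p,.068) for p in [(318,80),(437,127),(368,318),(256,280)]];print('disp',np.mean(D,0),D)
f=(D[0]+D[1]-D[2]-D[3]);print('yaw',np.arctan2(f[1],f[0]))
T=[P(*p,.032) for p in [(262,325),(339,351)]];print('tile',T,np.mean(T,0))
g,cg=load('top0')
print('mat',[pt(cg,u,v,.005).round(3)[:2] for u,v in [(381,187),(432,184),(449,304),(397,309)]])
print('board',[pt(cg,u,v,.008).round(3)[:2] for u,v in [(127,212),(182,219),(165,297),(110,287)]])
```

```text
bell [ 0.4818 -0.0167] [ 0.4813 -0.0167]
lh [0.5327 0.0658] [0.5335 0.0667]
globe [ 0.5375 -0.0913]
bell circ [ 0.48224802 -0.01562698] 0.023783470031799283
disp [ 0.616    -0.010875] [array([0.6673, 0.0207]), array([ 0.668, -0.042]), array([ 0.5652, -0.043 ]), array([0.5635, 0.0208])]
yaw 0.004356216394029092
tile [array([0.5318, 0.0138]), array([ 0.5328, -0.0356])] [ 0.5323 -0.0109]
mat [array([ 0.615, -0.229]), array([ 0.619, -0.346]), array([ 0.349, -0.366]), array([ 0.341, -0.25 ])]
board [array([0.568, 0.35 ]), array([0.55 , 0.225]), array([0.377, 0.261]), array([0.401, 0.384])]
```

Emit:
apply_moves([
  [[-0.6075,0.286,0],0,45],
  [[-0.6075,0.286,0],0,45],
  [[0,0,-0.8],0,45],
  [[0,0,-0.8],0,45],
  [[0,0,-0.8],0,45],
  [[0,0,-0.8],0,45],
  [[0,0,-0.4],0,45],
  [[0,0,-0.26],0,45],
  [[0,0,0],0,45],
  [[0,0,0],0,45],
  [[0,0,0],0,45],
])

```text
t: 3.82
position: [0.4833, -0.0163, 0.0691]
tcp_rot: [3.091, 0.556, 0.004]
ft_force: [0.4, 0.1, 0.1]
width: 0.0454
gripper_force: 0.0
```

Run:
```python
from h import *
im,c=snap('wrist','w2')
s=manip.get_state();print(s['t'],s['position'],s['tcp_rot'],s['width'],s['ft_force'])
```

```text
3.875 [ 0.48314648 -0.01630652  0.06892678] [3.09128892 0.55575128 0.00316516] 0.04488978452917795 [-0.15699689 -0.44364486 -0.31559327]
```

View pics/w2.png

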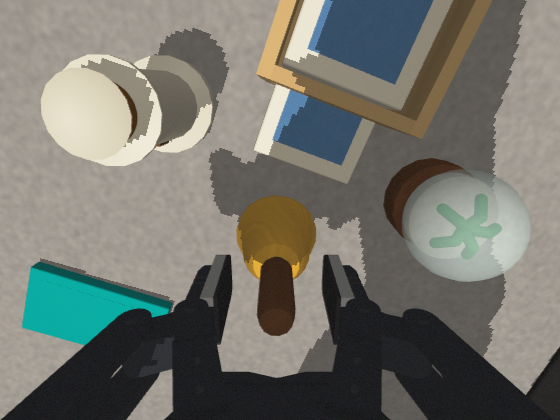

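The bell handle at column 277 is centred between the pads (231 and 322). Close and lift.

Emit:
apply_moves([
  [[0,0,0],0,0],
  [[0,0,0],0,0],
  [[0,0,0],0,0],
  [[0,0,0],0,0],
  [[0,0,0.3],0,0],
  [[0,0,0.7],0,0],
  [[0,0,0.7],0,0],
])

```text
t: 4.75
position: [0.4815, -0.0164, 0.1702]
tcp_rot: [-3.091, -0.556, 0.003]
ft_force: [1.0, -0.8, -1.6]
width: 0.0149
gripper_force: 58.7
```

Emit:
apply_moves([
  [[-0.1,-0.4,0],0,0],
  [[-0.23,-0.8,0],0,0],
  [[-0.23,-0.8,0],0,0],
  [[-0.23,-0.8,0],0,0],
  [[-0.23,-0.8,0],0,0],
  [[-0.23,-0.8,0],0,0],
  [[-0.13,-0.4,0],0,0],
  [[0,0,0],0,0],
  [[0,0,0],0,0],
  [[0,0,0],0,0],
])

```text
t: 6.0
position: [0.4001, -0.3027, 0.1698]
tcp_rot: [-3.091, -0.56, -0.0]
ft_force: [0.4, 0.1, -3.0]
width: 0.0147
gripper_force: 58.8
```

Emit:
apply_moves([
  [[0,0,-0.6],0,0],
  [[0,0,-0.6],0,0],
  [[0,0,-0.25],0,0],
  [[0,0,-0.1],0,0],
  [[0,0,-0.05],0,0],
  [[0,0,0],0,0],
  [[0,0,0],0,0],
])

```text
t: 6.88
position: [0.4, -0.3047, 0.0747]
tcp_rot: [3.091, 0.556, 0.002]
ft_force: [-0.5, -0.1, -1.4]
width: 0.0143
gripper_force: 58.8
```

Emit:
apply_moves([
  [[0,0,-0.02],0,0],
  [[0,0,0],0,0],
  [[0,0,0],0,25],
  [[0,0,0],0,45],
  [[0,0,0],0,45],
  [[0,0,0],0,45],
  [[0,0,0.4],0,45],
  [[0,0,0.8],0,45],
  [[0,0,0.8],0,45],
  [[0,0,0],0,45],
])

```text
t: 8.12
position: [0.402, -0.3058, 0.1967]
tcp_rot: [3.086, 0.555, 0.009]
ft_force: [0.1, -0.1, -0.5]
width: 0.045
gripper_force: 0.0
```

Emit:
apply_moves([
  [[0.25,0.4,0],0,84],
  [[0.5,0.8,0],0,84],
  [[0.5,0.8,0],0,84],
  [[0.5,0.8,0],0,84],
  [[0.54,0.757,0],0,84],
  [[0,0,-0.3],0,84],
  [[0,0,0],0,84],
  [[0,0,0],0,84],
])

```text
t: 9.12
position: [0.5359, -0.0925, 0.1741]
tcp_rot: [3.092, 0.552, -0.003]
ft_force: [-0.3, -0.2, 0.2]
width: 0.084
gripper_force: 0.0
```

Run:
```python
from h import *
im,c=snap('wrist','w3');snap('top','top1')
s=manip.get_state();print(s['t'],s['position'],s['tcp_rot'],s['width'],s['ft_force'])
print(px(c,(.5375,-.0913,.042)))
```

```text
9.225 [ 0.53656092 -0.09239068  0.174946  ] [ 3.09194155e+00  5.51941563e-01 -1.04940528e-05] 0.08396515840266096 [ 0.36960086 -0.05517362 -0.40470552]
[276.33733188 195.53070175]
```

View pics/w3.png

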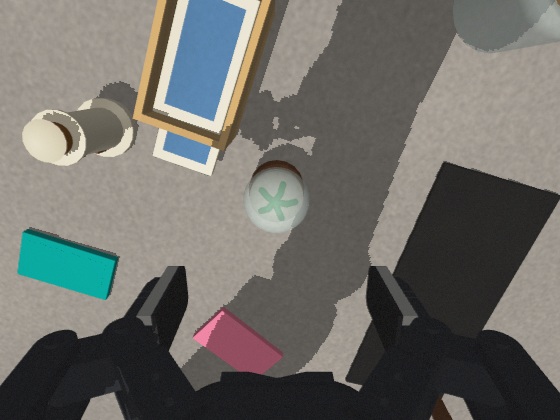

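Run:
```python
from h import *
i,c=load('w1');print(pt(c,427.5/2+90,384.5/2,.042))
i,c=load('w3');print(pt(c,277,201.5,.042))
```

```text
[ 0.5341792  -0.09329422  0.042     ]
[ 0.53284682 -0.09359856  0.042     ]
```

Run:
```python
from h import *
i,_=load('top1');cv2.imwrite('pics/top1c.png',cv2.resize(i[150:330,220:470],None,fx=3,fy=3)[...,::-1])
```

```text
(no output)
```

View pics/top1c.png

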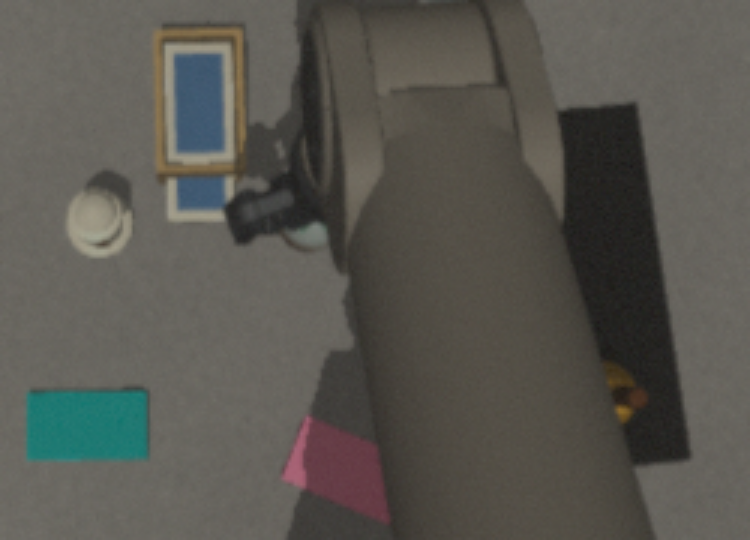

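The bell stands upright on the mat at (625,390). Descending on the globe.

Emit:
apply_moves([
  [[-0.04,-0.015,0],0,78],
  [[0,0,-0.6],0,78],
  [[0,0,-0.6],0,78],
  [[0,0,-0.6],0,78],
  [[0,0,-0.35],0,78],
  [[0,0,0],0,78],
  [[0,0,0],0,78],
])

```text
t: 10.1
position: [0.5354, -0.092, 0.0468]
tcp_rot: [3.091, 0.555, 0.003]
ft_force: [-0.9, 0.8, 0.4]
width: 0.0781
gripper_force: 0.0
```

Emit:
apply_moves([
  [[0,0,0],0,40],
  [[0,0,0],0,20],
  [[0,0,0],0,20],
  [[0,0,0],0,20],
  [[0,0,0],0,20],
  [[0,0,0.3],0,20],
  [[0,0,0.7],0,20],
  [[0,0,0.7],0,20],
  [[0,0,0],0,20],
])

```text
t: 11.22
position: [0.5374, -0.0918, 0.1522]
tcp_rot: [3.089, 0.555, 0.013]
ft_force: [0.2, 0.3, -2.4]
width: 0.0515
gripper_force: 63.4
```

Emit:
apply_moves([
  [[-0.1,-0.35,0],0,20],
  [[-0.17,-0.7,0],0,20],
  [[-0.17,-0.7,0],0,20],
  [[-0.17,-0.7,0],0,20],
  [[-0.17,-0.7,0],0,20],
  [[-0.09,-0.3,0],0,20],
  [[0,0,-0.5],0,20],
  [[0,0,-0.6],0,20],
  [[0,0,-0.35],0,20],
  [[0,0,-0.1],0,20],
  [[0,0,0],0,20],
  [[0,0,0],0,20],
])

```text
t: 12.72
position: [0.4833, -0.2989, 0.0558]
tcp_rot: [3.091, 0.556, 0.003]
ft_force: [-0.4, -0.0, -3.3]
width: 0.0516
gripper_force: 63.3
```

Run:
```python
from h import *
s=manip.get_state();print(s['t'],s['position'],s['tcp_rot'],s['width'],s['ft_force'])
```

```text
12.725 [ 0.48325001 -0.29887582  0.05583388] [3.09064060e+00 5.56261033e-01 2.57930060e-03] 0.05163550570360579 [-0.37465661 -0.00505539 -3.28545488]
```

Emit:
apply_moves([
  [[0,0,-0.05],0,20],
  [[0,0,0],0,20],
  [[0,0,0],0,20],
])

```text
t: 13.1
position: [0.4831, -0.2992, 0.0525]
tcp_rot: [3.091, 0.556, 0.002]
ft_force: [0.3, -1.1, 2.7]
width: 0.0519
gripper_force: 63.5
```

Emit:
apply_moves([
  [[0,0,0],0,60],
  [[0,0,0],0,78],
  [[0,0,0],0,78],
  [[0,0,0],0,78],
  [[0,0,0.4],0,78],
  [[0,0,0.8],0,78],
  [[0,0,0.8],0,78],
  [[0,0,0.3],0,78],
])

```text
t: 14.1
position: [0.4838, -0.2994, 0.1929]
tcp_rot: [3.088, 0.555, 0.006]
ft_force: [0.3, 0.2, 0.2]
width: 0.0782
gripper_force: 0.0
```

Emit:
apply_moves([
  [[0.06,0.4,0],0,60],
  [[0.12,0.8,0],0,60],
  [[0.12,0.8,0],0,60],
  [[0.12,0.8,0],0,60],
  [[0.12,0.8,0],0,60],
  [[0.12,0.8,0],0,60],
  [[0.12,0.8,0],0,60],
  [[0.05,0.685,0],0,60],
  [[0,0,0],0,60],
  [[0,0,0],0,60],
  [[0,0,0],0,60],
])

```text
t: 15.48
position: [0.5319, 0.0525, 0.1892]
tcp_rot: [3.092, 0.552, -0.002]
ft_force: [-0.3, -0.4, 0.1]
width: 0.0598
gripper_force: 0.0
```

Run:
```python
from h import *
im,c=snap('wrist','w4');snap('top','top2')
s=manip.get_state();print(s['t'],s['position'],s['tcp_rot'],s['width'],s['ft_force'])
for z in(.006,.068):print(px(c,(.533,.066,z)))
```

```text
15.575 [0.53209052 0.05285819 0.18950757] [ 3.09210185e+00  5.52261985e-01 -8.73690420e-04] 0.06009169140004528 [ 0.23118229 -0.64569944  0.13965524]
[264.25272449 175.58288621]
[261.28348129 195.25473698]
```

View pics/w4.png

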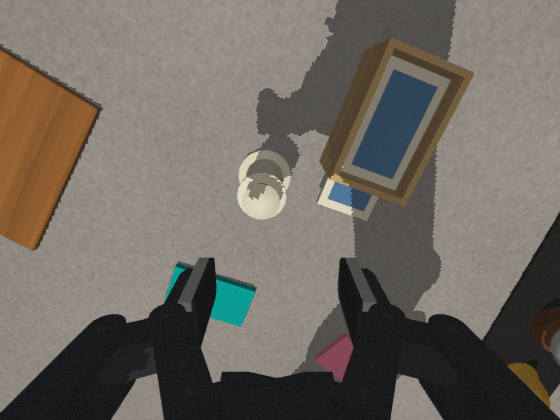

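The foot at (265,176) and gallery at (262,195) match the prediction, so the lighthouse is at (0.533, 0.066).

Emit:
apply_moves([
  [[0.017,0.217,0],0,60],
  [[0,0,0],0,60],
  [[0,0,-0.6],0,60],
  [[0,0,-0.6],0,60],
  [[0,0,-0.6],0,60],
  [[0,0,-0.4],0,60],
  [[0,0,0],0,60],
  [[0,0,0],0,60],
  [[0,0,0],0,60],
])

```text
t: 16.7
position: [0.5343, 0.0676, 0.0591]
tcp_rot: [3.092, 0.556, 0.004]
ft_force: [0.4, -0.3, -1.2]
width: 0.0598
gripper_force: 0.0
```

Emit:
apply_moves([
  [[0,0,0],0,10],
  [[0,0,0],0,10],
  [[0,0,0],0,10],
  [[0,0,0],0,10],
  [[0,0,0],0,10],
  [[0,0,0.3],0,10],
  [[0,0,0.7],0,10],
  [[0,0,0.7],0,10],
  [[0,0,0],0,10],
])

```text
t: 17.82
position: [0.5355, 0.0682, 0.1638]
tcp_rot: [3.091, 0.556, 0.012]
ft_force: [0.0, -0.2, -2.0]
width: 0.0348
gripper_force: 59.9
```

Emit:
apply_moves([
  [[0.04,-0.5,0],0,10],
  [[0.08,-0.9,0],0,10],
  [[0.08,-0.9,0],0,10],
  [[0.08,-0.9,0],0,10],
  [[0.08,-0.9,0],0,10],
  [[0.08,-0.9,0],0,10],
  [[0.04,-0.7,0],0,10],
  [[0,-0.29,0],0,10],
  [[0,0,0],0,10],
  [[0,0,0],0,10],
])

```text
t: 19.08
position: [0.5623, -0.2889, 0.1594]
tcp_rot: [-3.089, -0.561, 0.0]
ft_force: [1.1, -0.2, -2.0]
width: 0.0347
gripper_force: 60.0
```

Emit:
apply_moves([
  [[0,0,-0.5],0,10],
  [[0,0,-0.6],0,10],
  [[0,0,-0.35],0,10],
  [[0,0,-0.15],0,10],
  [[0,0,0],0,10],
  [[0,0,0],0,10],
])

```text
t: 19.82
position: [0.5629, -0.292, 0.0647]
tcp_rot: [3.091, 0.557, 0.003]
ft_force: [0.1, -0.0, -1.3]
width: 0.0348
gripper_force: 60.1
```

Emit:
apply_moves([
  [[0,0,-0.015],0,10],
  [[0,0,0],0,30],
  [[0,0,0],0,60],
  [[0,0,0],0,60],
  [[0,0,0],0,60],
  [[0,0,0.4],0,60],
  [[0,0,0.9],0,60],
  [[0,0,0.9],0,60],
])

```text
t: 20.82
position: [0.5616, -0.2919, 0.1958]
tcp_rot: [-3.091, -0.556, 0.001]
ft_force: [0.3, -0.3, -0.7]
width: 0.0598
gripper_force: 0.0
```

Emit:
apply_moves([
  [[0,0.4,0],-1,75],
  [[-0.06,0.8,0],-1,75],
  [[-0.06,0.8,0],-1,75],
  [[-0.06,0.8,0],-1,75],
  [[-0.06,0.8,0],-1,75],
  [[-0.06,0.8,0],-0.05,75],
  [[-0.03,0.28,0],0,75],
  [[0,0,0],0,75],
  [[0,0,0],0,75],
  [[0,0,0],0,75],
])

```text
t: 22.08
position: [0.5423, -0.0134, 0.1947]
tcp_rot: [3.141, -0.0, -0.0]
ft_force: [-0.2, 0.6, 0.1]
width: 0.0748
gripper_force: 0.0
```

Run:
```python
from h import *
im,c=snap('wrist','w5');im2,_=snap('top','top3')
s=manip.get_state();print(s['t'],s['position'],s['tcp_rot'],s['width'],s['ft_force'])
for p in [(.532,.0138,.032),(.532,-.0356,.032),(.532,-.0109,.032)]:print(px(c,p))
a=cv2.resize(im2[150:330,210:460],(500,360));cv2.imwrite('pics/m5.png',np.hstack([im[:360,120:420],a])[...,::-1])
```

```text
22.175 [ 0.54225835 -0.01262895  0.19471003] [ 3.14119645e+00  1.63598038e-03 -3.32285998e-04] 0.07520453577459217 [ 0.9461013   0.78019944 -0.09410954]
[246.93385652 198.094298  ]
[300.63144375 198.14328529]
[273.78085514 198.11879001]
```

View pics/m5.png

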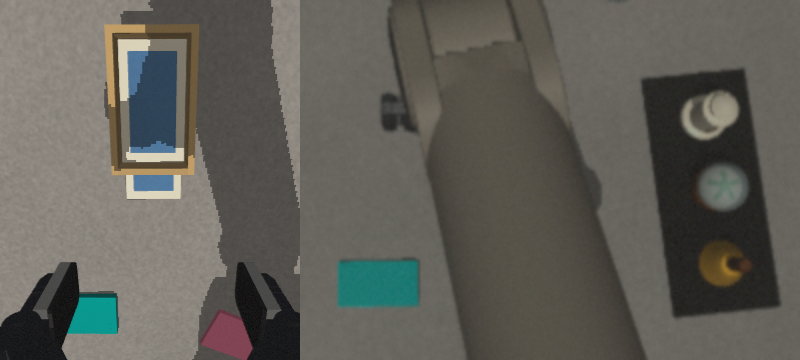

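All three ornaments stand on the mat. The tile end at (247–301, 198) matches the prediction exactly. Pinching the tile.

Emit:
apply_moves([
  [[0.025,0.03,0],0,75],
  [[0,0,-0.7],0,75],
  [[0,0,-0.7],0,75],
  [[0,0,-0.7],0,75],
  [[0,0,-0.5],0,75],
  [[0,0,-0.13],0,75],
  [[0,0,0],0,75],
  [[0,0,0],0,75],
  [[0,0,0],0,75],
])

```text
t: 23.3
position: [0.5446, -0.0094, 0.0323]
tcp_rot: [3.141, 0.005, 0.004]
ft_force: [-0.5, -0.1, 0.1]
width: 0.075
gripper_force: 0.0
```

Run:
```python
from h import *
im,c=snap('wrist','w6')
s=manip.get_state();print(s['t'],s['position'],s['tcp_rot'],s['width'],s['ft_force'])
```

```text
23.35 [ 0.54446075 -0.00946998  0.03210543] [3.14130619 0.00500447 0.00315953] 0.07509996338794118 [ 1.07461555 -0.02137301 -0.03178675]
```

View pics/w6.png

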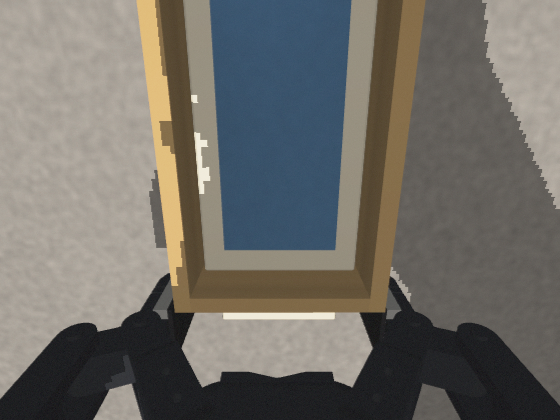

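The visible tile strip (223–334, row 315) is centred between the pads. Close and draw out.

Emit:
apply_moves([
  [[0,0,0],0,30],
  [[0,0,0],0,30],
  [[0,0,0],0,30],
  [[0,0,0],0,30],
  [[0,0,0],0,30],
])

```text
t: 23.98
position: [0.5439, -0.0096, 0.0318]
tcp_rot: [3.141, 0.005, 0.0]
ft_force: [-1.3, -0.7, 4.3]
width: 0.0489
gripper_force: 60.9
```

Emit:
apply_moves([
  [[-0.1,0,0],0,30],
  [[-0.2,0,0],0,30],
  [[-0.25,0,0],0,30],
  [[-0.25,0,0],0,30],
  [[0,0,0],0,30],
])

```text
t: 24.6
position: [0.4924, -0.0096, 0.0306]
tcp_rot: [3.141, 0.005, -0.008]
ft_force: [-4.8, -0.3, 4.1]
width: 0.0489
gripper_force: 62.6
```

Emit:
apply_moves([
  [[-0.25,0,0],0,30],
  [[-0.25,0,0],0,30],
  [[-0.25,0,0],0,30],
  [[-0.25,0,0],0,30],
  [[-0.2,0,0],0,30],
  [[0,0,0],0,30],
])

```text
t: 25.35
position: [0.4225, -0.0096, 0.031]
tcp_rot: [3.141, 0.005, -0.001]
ft_force: [-1.3, 0.7, -0.9]
width: 0.0489
gripper_force: 62.2
```

Run:
```python
from h import *
im,c=snap('wrist','w7');im2,_=snap('scene','s7')
s=manip.get_state();print(s['t'],s['position'],s['tcp_rot'],s['width'],s['ft_force'])
a=cv2.resize(im2[150:300,180:360],(432,360));cv2.imwrite('pics/m7.png',np.hstack([im[:360,120:420],a])[...,::-1])
```

```text
25.45 [ 0.42429519 -0.00937275  0.03126104] [-3.14157745e+00 -5.23097833e-03 -1.87709316e-03] 0.04864199267538055 [ 0.5651989  -0.56002653 -1.52914018]
```

View pics/m7.png

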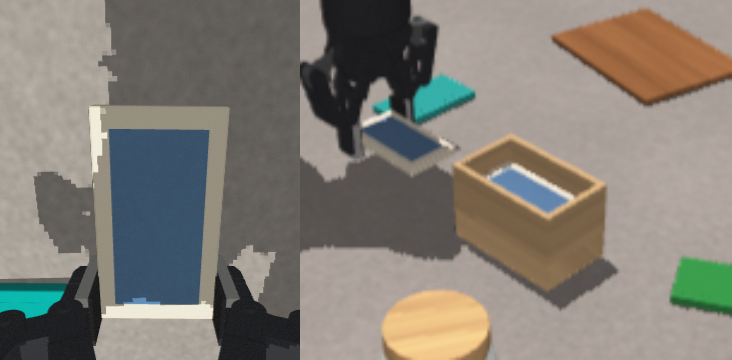

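The tile is out and level in the gripper, and the dispenser stack looks dropped. Carrying it to the board.

Emit:
apply_moves([
  [[0,0,0.4],0,30],
  [[0,0,0.6],0,30],
  [[0,0,0.5],0,30],
  [[0.05,0.6,0],-0.6,30],
  [[0.05,0.8,0],-0.6,30],
  [[0.05,0.8,0],-0.6,30],
  [[0.05,0.8,0],-0.6,30],
  [[0.05,0.8,0],-0.6,30],
  [[0.05,0.8,0],-0.1,30],
  [[0,0.76,0],0,30],
  [[0,0,0],0,30],
  [[0,0,0],0,30],
])

```text
t: 26.95
position: [0.4419, 0.3118, 0.1207]
tcp_rot: [3.123, -0.334, -0.001]
ft_force: [0.2, -1.2, -1.6]
width: 0.0487
gripper_force: 62.3
```

```bash
cat > b.py <<'E'
from h import *
import sys
s=manip.get_state();im,c=snap('wrist','w'+sys.argv[1])
print(s['t'],s['position'],s['tcp_rot'],s['ft_force'])
hsv=cv2.cvtColor(im,cv2.COLOR_RGB2HSV)
E
python3 - <<'E'
import sys;sys.argv=['','8']
exec(open('b.py').read())
i7,c7=load('w7')
for u,v in[(211,106),(347,107)]:print(pt(c7,u,v,.032))
E
```

```text
26.95 [0.44185268 0.31175523 0.1207261 ] [ 3.12285473e+00 -3.34118693e-01 -5.79231653e-04] [ 0.19553515 -1.21884566 -1.62220358]
[0.50025849 0.01342823 0.032     ]
[ 0.50011534 -0.03434374  0.032     ]
```

View pics/w8.png

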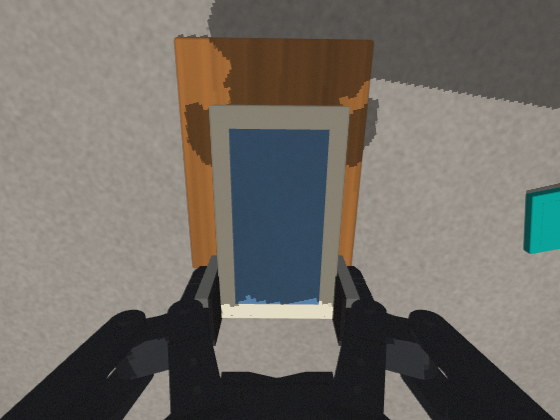

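The board's far corners are (176,38) and (372,41). Its lower side edges pass (192,262) and (354,258), with the tile roughly centred over it.

Run:
```python
from h import *
i,c=load('w8')
Q=[pt(c,u,v,.008)[:2] for u,v in[(176,38),(372,41),(192,262),(354,258)]]
print(np.round(Q,4))
a=lambda d:np.degrees(np.arctan2(d[1],d[0]))
print(a(Q[0]-Q[2]),a(Q[1]-Q[3]),a(Q[0]-Q[1])-90,np.linalg.norm(Q[0]-Q[1]))
th=np.radians(np.mean([a(Q[0]-Q[2]),a(Q[1]-Q[3]),a(Q[0]-Q[1])-90]));e=np.array([np.cos(th),np.sin(th)])
print('centre',(Q[0]+Q[1])/2-.085*e)
T=[pt(c,u,v,.121)[:2] for u,v in[(210,107),(349,106)]];print('tile far (z .121)',T,a(T[0]-T[1])-90)
```

```text
[[0.5682 0.3505]
 [0.5397 0.2269]
 [0.4089 0.3887]
 [0.3848 0.2595]]
-13.475239430699167 -11.917124819797415 -12.979133911037735 0.12691490523813856
centre [0.47105936 0.30751839]
tile far (z .121) [array([0.52256744, 0.31782733]), array([0.51252809, 0.26970941])] -11.785167774913987
```

Emit:
apply_moves([
  [[-0.017,0.04,0],-0.2,30],
  [[0,0,-0.5],0,30],
  [[0,0,-0.5],0,30],
  [[0,0,-0.3],0,30],
  [[0,0,-0.145],0,30],
  [[0,0,0],0,30],
  [[0,0,0],0,30],
])

```text
t: 27.88
position: [0.4413, 0.3151, 0.0352]
tcp_rot: [-3.12, 0.356, -0.002]
ft_force: [0.0, 1.2, -0.6]
width: 0.0485
gripper_force: 62.4
```

Emit:
apply_moves([
  [[0,0,-0.03],0,30],
  [[0,0,0],0,30],
  [[0,0,0],0,30],
])

```text
t: 28.25
position: [0.4407, 0.3146, 0.0327]
tcp_rot: [-3.121, 0.356, -0.0]
ft_force: [-0.5, -0.9, -1.5]
width: 0.0487
gripper_force: 62.4
```

Emit:
apply_moves([
  [[0,0,-0.03],0,30],
  [[0,0,0],0,30],
  [[0,0,0],0,30],
])

```text
t: 28.62
position: [0.4406, 0.3146, 0.0307]
tcp_rot: [3.121, -0.356, -0.0]
ft_force: [0.9, -0.1, -0.2]
width: 0.0487
gripper_force: 62.4
```

Emit:
apply_moves([
  [[0,0,-0.03],0,30],
  [[0,0,0],0,30],
  [[0,0,0],0,30],
])

```text
t: 29.0
position: [0.4407, 0.3147, 0.0304]
tcp_rot: [3.121, -0.356, 0.001]
ft_force: [-3.0, -3.1, 10.8]
width: 0.0487
gripper_force: 69.1
```

Emit:
apply_moves([
  [[0,0,-0.03],0,30],
  [[0,0,0],0,30],
  [[0,0,0],0,30],
])

```text
t: 29.38
position: [0.4408, 0.3148, 0.0303]
tcp_rot: [3.119, -0.356, 0.002]
ft_force: [-6.1, -5.3, 25.9]
width: 0.0487
gripper_force: 76.8
```

Fingertips touch the board at TCP z ≈ 0.0305. I'll back off 1 mm, then release. The tile drops about 14 mm, and I can regrip it to correct.

Emit:
apply_moves([
  [[0,0,0.075],0,30],
  [[0,0,0],0,30],
  [[0,0,0],0,75],
  [[0,0,0],0,75],
  [[0,0,0],0,75],
  [[0,0,0],0,75],
  [[0,0,0.6],0,75],
  [[-0.2,0,0.9],0,75],
  [[0,0,0],0,75],
  [[0,0,0],0,75],
  [[0,0,0],0,75],
])

```text
t: 30.75
position: [0.4281, 0.3137, 0.1203]
tcp_rot: [3.119, -0.356, -0.003]
ft_force: [0.9, -0.0, -0.2]
width: 0.075
gripper_force: 0.0
```

Run:
```python
import sys;sys.argv=['','9']
exec(open('b.py').read())
```

```text
30.75 [0.4281057  0.31374193 0.12032347] [ 3.11943887e+00 -3.56085007e-01 -2.98677707e-03] [ 0.89013751 -0.03408537 -0.18628767]
```

View pics/w9.png

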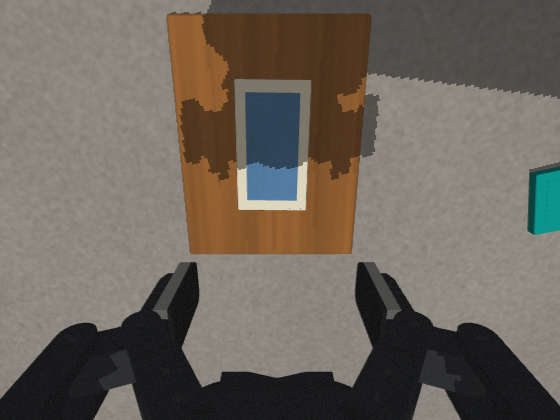

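The tile lies flat: corners (235,80), (310,81), (305,210), (239,209) on board corners (167,15), (371,15), (352,254), (190,253).

Run:
```python
from h import *
i,c=load('w9')
f=lambda P,z:np.array([pt(c,u,v,z)[:2] for u,v in P],np.float32)
T=f([(235,80),(310,81),(305,210),(239,209)],.016);B=f([(167,15),(371,15),(352,254),(190,253)],.008)
for Q in(T,B):
    d=Q[0]+Q[1]-Q[2]-Q[3];l=[np.linalg.norm(Q[0]-Q[3]),np.linalg.norm(Q[0]-Q[1])];print(Q.mean(0),np.degrees(np.arctan2(d[1],d[0])),l)
th=np.radians(-12.8);d=T.mean(0)-B.mean(0);print('err in board axes',d@[np.cos(th),np.sin(th)],d@[-np.sin(th),np.cos(th)])
```

```text
[0.47212255 0.30599564] -13.47197 [np.float32(0.089064874), np.float32(0.048591793)]
[0.47163042 0.3077612 ] -12.88165 [np.float32(0.1683078), np.float32(0.12886353)]
err in board axes 0.0008710508758908584 -0.0016126444252306197
```

Centring is within 2 mm and alignment within 1°. Now going back for the lighthouse, turning to the earlier yaw.

Emit:
apply_moves([
  [[0,-0.2,0.6],0,60],
  [[0.2,-0.8,0.65],0.75,60],
  [[0.2,-0.9,0],0.75,60],
  [[0.2,-0.9,0],0.75,60],
  [[0.2,-0.9,0],0.75,60],
  [[0.2,-0.9,0],0.75,60],
  [[0.2,-0.9,0],0.75,60],
  [[0.2,-0.9,0],0.75,60],
  [[0.2,-0.9,0],0.75,60],
  [[0.2,-0.9,0],0.75,60],
  [[0.2,-0.9,0],0.75,60],
  [[0.2,-0.8,0],0.85,60],
])

```text
t: 32.3
position: [0.5602, -0.2813, 0.1949]
tcp_rot: [-3.091, -0.557, 0.003]
ft_force: [2.0, 0.3, -0.1]
width: 0.0601
gripper_force: 0.0
```

Emit:
apply_moves([
  [[0,0,0],0,60],
  [[0,0,0],0,60],
  [[0,0,0],0,60],
  [[0,0,0],0,60],
])

```text
t: 32.8
position: [0.5607, -0.2775, 0.1964]
tcp_rot: [-3.091, -0.559, 0.0]
ft_force: [-0.0, 0.8, -0.9]
width: 0.06
gripper_force: 0.0
```

Emit:
apply_moves([
  [[0.037,-0.242,0],0,60],
  [[0,0,0],0,60],
  [[0,0,0],0,60],
  [[0,0,-0.6],0,60],
  [[0,0,-0.6],0,60],
  [[0,0,-0.4],0,60],
  [[0,0,0],0,60],
  [[0,0,0],0,60],
  [[0,0,0],0,60],
])

```text
t: 33.92
position: [0.5638, -0.2939, 0.102]
tcp_rot: [3.09, 0.556, 0.004]
ft_force: [-0.3, 0.4, -1.0]
width: 0.0604
gripper_force: 0.0
```

Emit:
apply_moves([
  [[-0.015,0.03,-0.3],0,60],
  [[0,0,-0.33],0,60],
  [[0,0,0],0,60],
  [[0,0,0],0,60],
  [[0,0,0],0,60],
])

```text
t: 34.55
position: [0.5624, -0.2919, 0.063]
tcp_rot: [3.091, 0.556, 0.001]
ft_force: [-0.7, -0.1, 0.8]
width: 0.06
gripper_force: 0.0
```

Emit:
apply_moves([
  [[0,0,0],0,10],
  [[0,0,0],0,10],
  [[0,0,0],0,10],
  [[0,0,0],0,10],
  [[0,0,0],0,10],
  [[0,0,0.3],0,10],
  [[0,0,0.7],0,10],
  [[0,0,0.7],0,10],
  [[0,0,0],0,10],
  [[0,0,0],0,10],
])

```text
t: 35.8
position: [0.5609, -0.2914, 0.1639]
tcp_rot: [-3.091, -0.556, 0.003]
ft_force: [0.6, -0.4, -1.7]
width: 0.0349
gripper_force: 59.9
```

Emit:
apply_moves([
  [[-0.04,0.5,0],0,10],
  [[-0.08,0.9,0],0,10],
  [[-0.08,0.9,0],0,10],
  [[-0.08,0.9,0],0,10],
  [[-0.08,0.9,0],0,10],
  [[-0.06,0.9,0],0,10],
  [[-0.04,0.7,0],0,10],
  [[0,0.27,0],0,10],
  [[0,0,0],0,10],
  [[0,0,0],0,10],
  [[0,0,0],0,10],
])

```text
t: 37.17
position: [0.5344, 0.0642, 0.1642]
tcp_rot: [3.092, 0.551, -0.001]
ft_force: [0.1, 0.1, -2.1]
width: 0.035
gripper_force: 60.0
```

Emit:
apply_moves([
  [[0,0,-0.5],0,10],
  [[0,0,-0.5],0,10],
  [[0,0,-0.3],0,10],
  [[0,0,0],0,10],
  [[0,0,0],0,10],
  [[0,0,0],0,10],
])

```text
t: 37.92
position: [0.5353, 0.0666, 0.0877]
tcp_rot: [3.092, 0.556, 0.004]
ft_force: [0.7, 0.7, -0.8]
width: 0.0349
gripper_force: 60.0
```

Emit:
apply_moves([
  [[0,0,-0.25],0,10],
  [[0,0,-0.15],0,10],
  [[0,0,-0.08],0,10],
  [[0,0,0],0,10],
  [[0,0,0],0,10],
  [[0,0,0],0,10],
])

```text
t: 38.67
position: [0.5346, 0.0664, 0.0584]
tcp_rot: [3.091, 0.556, 0.0]
ft_force: [-2.1, -1.1, 5.3]
width: 0.0347
gripper_force: 60.4
```

Emit:
apply_moves([
  [[0,0,0.01],0,25],
  [[0,0,0],0,60],
  [[0,0,0],0,60],
  [[0,0,0],0,60],
  [[0,0,0.4],0,60],
  [[0,0,0.8],0,60],
  [[0,0,0.8],0,60],
  [[0,0,0.2],0,60],
  [[0,0,0],0,60],
])

```text
t: 39.8
position: [0.5345, 0.0664, 0.1907]
tcp_rot: [3.092, 0.556, 0.002]
ft_force: [0.2, -0.3, 0.2]
width: 0.0603
gripper_force: 0.0
```

Emit:
apply_moves([
  [[-0.1,-0.5,0],0,78],
  [[-0.13,-0.9,0],0,78],
  [[-0.13,-0.9,0],0,78],
  [[-0.13,-0.9,0],0,78],
  [[-0.13,-0.9,0],0,78],
  [[-0.13,-0.9,0],0,78],
  [[-0.1,-0.8,0],0,78],
  [[-0.01,-0.29,0],0,78],
  [[0,0,-0.6],0,78],
  [[0,0,-0.2],0,78],
  [[0,0,0],0,78],
  [[0,0,0],0,78],
])

```text
t: 41.3
position: [0.4835, -0.2985, 0.1431]
tcp_rot: [3.091, 0.558, 0.002]
ft_force: [0.2, -0.3, 0.1]
width: 0.078
gripper_force: 0.0
```

Emit:
apply_moves([
  [[-0.005,-0.01,-0.5],0,78],
  [[0,0,-0.6],0,78],
  [[0,0,-0.4],0,78],
  [[0,0,0],0,78],
  [[0,0,0],0,78],
  [[0,0,0],0,78],
])

```text
t: 42.05
position: [0.4836, -0.3001, 0.054]
tcp_rot: [3.09, 0.556, 0.004]
ft_force: [1.1, -0.7, -1.1]
width: 0.078
gripper_force: 0.0
```

Emit:
apply_moves([
  [[0,0,0],0,40],
  [[0,0,0],0,20],
  [[0,0,0],0,20],
  [[0,0,0],0,20],
  [[0,0,0],0,20],
  [[0,0,0.3],0,20],
  [[0,0,0.7],0,20],
  [[0,0,0.7],0,20],
  [[0,0,0],0,20],
  [[0,0,0],0,20],
])

```text
t: 43.3
position: [0.4816, -0.2993, 0.154]
tcp_rot: [-3.092, -0.556, 0.002]
ft_force: [-0.5, 0.3, -2.2]
width: 0.0519
gripper_force: 63.4
```

Emit:
apply_moves([
  [[0.1,0.35,0],0,20],
  [[0.2,0.75,0],0,20],
  [[0.2,0.75,0],0,20],
  [[0.2,0.75,0],0,20],
  [[0.12,0.6,0],0,20],
  [[0.05,0.25,0],0,20],
  [[0,0,-0.5],0,20],
  [[0,0,-0.6],0,20],
  [[0,0,-0.3],0,20],
  [[0,0,0],0,20],
  [[0,0,0],0,20],
  [[0,0,0],0,20],
])

```text
t: 44.8
position: [0.5356, -0.0928, 0.0716]
tcp_rot: [3.091, 0.555, 0.004]
ft_force: [-1.0, -0.5, -2.9]
width: 0.0515
gripper_force: 63.2
```

Position is right. Lower 22 mm.

Emit:
apply_moves([
  [[0,0,-0.2],0,20],
  [[0,0,-0.12],0,20],
  [[0,0,-0.05],0,20],
  [[0,0,0],0,20],
  [[0,0,0],0,20],
])

```text
t: 45.42
position: [0.5339, -0.0925, 0.0487]
tcp_rot: [3.092, 0.556, -0.003]
ft_force: [-3.8, -0.3, 6.5]
width: 0.0515
gripper_force: 64.0
```

Emit:
apply_moves([
  [[0,0,0.015],0,40],
  [[0,0,0],0,78],
  [[0,0,0],0,78],
  [[0,0,0],0,78],
  [[0,0,0],0,78],
  [[0,0,0.4],0,78],
  [[0,0,0.8],0,78],
  [[0,0,0.8],0,78],
  [[0,0,0.4],0,60],
  [[0,0,0],0,45],
])

```text
t: 46.68
position: [0.536, -0.0927, 0.1952]
tcp_rot: [3.09, 0.556, 0.007]
ft_force: [-0.3, 0.1, 0.2]
width: 0.0451
gripper_force: 0.0
```

Emit:
apply_moves([
  [[-0.25,-0.4,0],0,45],
  [[-0.5,-0.8,0],0,45],
  [[-0.5,-0.8,0],0,45],
  [[-0.5,-0.8,0],0,45],
  [[-0.45,-0.6,0],0,45],
  [[-0.05,-0.13,0],0,45],
  [[0,0,0],0,45],
  [[0,0,0],0,45],
  [[0,0,0],0,45],
])

```text
t: 47.8
position: [0.4005, -0.303, 0.1929]
tcp_rot: [-3.091, -0.56, -0.0]
ft_force: [0.5, 0.0, -0.4]
width: 0.0454
gripper_force: 0.0
```

Emit:
apply_moves([
  [[0,-0.01,-0.5],0,45],
  [[0,0,-0.7],0,45],
  [[0,0,-0.5],0,45],
  [[0,0,-0.28],0,45],
  [[0,0,0],0,45],
  [[0,0,0],0,45],
])

```text
t: 48.55
position: [0.4006, -0.3054, 0.0753]
tcp_rot: [3.09, 0.556, 0.003]
ft_force: [0.3, 0.7, -0.4]
width: 0.0449
gripper_force: 0.0
```

Emit:
apply_moves([
  [[0,0,0],0,0],
  [[0,0,0],0,0],
  [[0,0,0],0,0],
  [[0,0,0],0,0],
  [[0,0,0.3],0,0],
  [[0,0,0.7],0,0],
  [[0,0,0.8],0,0],
  [[0,0,0],0,0],
  [[0,0,0],0,0],
])

```text
t: 49.68
position: [0.3986, -0.3045, 0.1812]
tcp_rot: [-3.091, -0.556, 0.002]
ft_force: [-0.5, 0.1, -2.3]
width: 0.0148
gripper_force: 58.8
```

Emit:
apply_moves([
  [[0.1,0.4,0],0,0],
  [[0.23,0.8,0],0,0],
  [[0.23,0.8,0],0,0],
  [[0.23,0.8,0],0,0],
  [[0.23,0.8,0],0,0],
  [[0.23,0.8,0],0,0],
  [[0.13,0.42,0],0,0],
  [[0,0,0],0,0],
  [[0,0,0],0,0],
  [[0,0,0],0,0],
])

```text
t: 50.92
position: [0.4816, -0.0173, 0.1815]
tcp_rot: [3.092, 0.552, -0.003]
ft_force: [-0.1, -0.3, -2.1]
width: 0.014
gripper_force: 58.9
```

Emit:
apply_moves([
  [[0,0,-0.5],0,0],
  [[0,0,-0.6],0,0],
  [[0,0,-0.4],0,0],
  [[0,0,0],0,0],
  [[0,0,0],0,0],
  [[0,0,0],0,0],
])

```text
t: 51.68
position: [0.4834, -0.016, 0.0935]
tcp_rot: [3.091, 0.555, 0.004]
ft_force: [-0.5, -0.3, -1.5]
width: 0.0143
gripper_force: 58.9
```

Emit:
apply_moves([
  [[0,0,-0.2],0,0],
  [[0,0,-0.12],0,0],
  [[0,0,-0.07],0,0],
  [[0,0,0],0,0],
  [[0,0,0],0,0],
])

```text
t: 52.3
position: [0.4819, -0.0157, 0.0702]
tcp_rot: [3.091, 0.556, -0.003]
ft_force: [-6.5, 0.4, 15.7]
width: 0.0145
gripper_force: 61.0
```

Emit:
apply_moves([
  [[0,0,0.02],0,0],
  [[0,0,0],0,20],
  [[0,0,0],0,45],
  [[0,0,0],0,45],
  [[0,0,0],0,45],
  [[0,0,0.4],0,45],
  [[0,0,0.8],0,45],
  [[0,0,0.8],0,45],
  [[0,0,0.8],0,45],
  [[0.6,-0.3,0.8],0,45],
  [[0.6,-0.27,0.25],0,45],
])

```text
t: 53.68
position: [0.5566, -0.0504, 0.305]
tcp_rot: [3.089, 0.555, 0.01]
ft_force: [1.1, -0.1, -0.1]
width: 0.0448
gripper_force: 0.0
```

Emit:
apply_moves([
  [[0,0,0],0,85],
  [[0,0,0],0,85],
  [[0,0,0],0,85],
  [[0,0,0],0,85],
])

```text
t: 54.18
position: [0.5535, -0.0495, 0.3006]
tcp_rot: [3.092, 0.557, -0.002]
ft_force: [0.4, 0.5, 0.3]
width: 0.0849
gripper_force: 0.0
```

Run:
```python
from h import *
s=manip.get_state();im,c=snap('wrist','w10');print(s['t'],s['position'],s['tcp_rot'])
o,c1=load('w1')
for n,X in[('bell',(.482,-.016,.004)),('lh',(.533,.066,.006)),('gl',(.534,-.093,.042))]:print(n,px(c1,X),px(c,X))
h=lambda a:cv2.resize(a[40:240,120:380],(400,308))
cv2.imwrite('pics/m10.png',np.hstack([h(o),h(im)])[...,::-1])
```

```text
54.175 [ 0.55349549 -0.04946384  0.30055125] [ 3.09160936e+00  5.57324960e-01 -1.56612792e-03]
bell [234.28546492 199.41407821] [235.65148524 198.58361281]
lh [185.15158145 143.00510957] [186.7080737  142.12765582]
gl [303.4718963  192.30101449] [304.91555395 191.52130969]
```

View pics/m10.png

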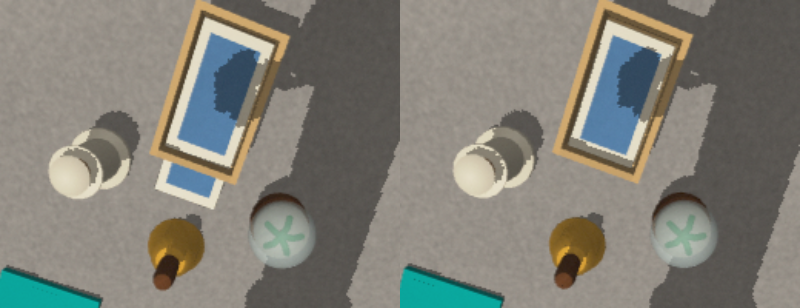

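The before/after pictures agree to about 1–2 mm: lighthouse (90,160), bell (177,245) and globe (284,235) are all upright on their spots. The stack has dropped level. Handing in.

```bash
python3 -c "
from plant import ticket;print(ticket.finish_job())"
```

```text
the job is handed in; nothing more can be done
None
```

The job is handed in at about 54 s of the 147 s allowed: the tile lies flat in the middle of the board (within 2 mm and 1°), the stack looks dropped level, and all three ornaments stand upright within 1–2 mm of their starting spots; I didn't re-measure the mug or jar, but the arm stayed well clear of both.

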